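Lay the blue infusion pump on its back and dock it

TASK

On the blue service pad, tip the standing blue pump over onto its back, screen up, by pushing with the fingertips, then push it along the pad head first until its head sits squarely against the aluminium docking bar. Push only: do not grasp it or lift it off the pad. Leave the orange pump standing and the other things where they are.

Things in the scene. Friction and masses are not known exactly. Their poses are not given: they have to be found in the camera images.
- blue_pump: Dark blue box, 45 deep (own x) x 75 wide (own y) x 125 mm long (own z), 0.34 to 0.59 kg, starts standing on its foot. Origin: centre of the foot face. The screen side (white panel) looks along own -x, the flat back along +x; own z points foot to head. Starts with its back to the docking bar, within 0.18 rad of square.
- blue_pump_head (a point): Centre of the blue pump's head face (black connector patch), 125 mm from the foot along own z; axes as blue_pump.
- blue_pump_heel (a point): Middle of the edge between the blue pump's foot face and its back, 22.5 mm along own x from its origin. Pushed on the screen side near the head, the pump turns about this edge and falls over by itself after about 0.35 rad; the edge stays on the pad then and while sliding. Lying, the pump is 45 mm high.
- orange_pump: An identical pump with an orange case, standing on the same pad about 220 mm to one side of the blue one (either side). Stays standing. Origin and axes as for the blue pump.
- dock (a point): Middle of the docking bar's face, at the surface of the fixed blue pad (8 mm above the table). Own x points into the bar, square to its face; y along the bar; z up. Bar: 460 mm long, 26 mm high above the pad, 32 mm thick; any place along it will do. The pad is 500 mm wide along y and reaches 275 mm in front of the face. Place and yaw vary.
- screw_pot: Small loose steel cup, 32 mm wide, 35 mm high, on the pad near the bar, between the pumps' two lanes. Origin: centre of its underside.
- beaker: Loose clear plastic beaker, 84 mm wide, 100 mm high, on the table to the left of the pad. Origin: centre of its underside.
- flux_bottle: Loose white bottle with a red cap, 44 mm wide, 100 mm high, on the table to the right of the pad. Origin: centre of its underside.
- tape_roll: Loose yellow roll, 72 mm wide, 25 mm high, lying on the table to the right of the pad. Origin: centre of its underside.
- screwdriver: Loose screwdriver with a red handle lying on the table to the left of the pad. Its origin lies under its middle.

How it is judged:
On the way:
1. the blue pump lies on its back, screen up (angle between blue_pump's own x axis and vertical above 3 rad), for 0.1 s.
At the end, for the whole second after the job is handed in: The blue pump lies flat on its back (within 0.1 rad), screen up and at rest, the middle of its head within 7 mm of the docking bar's face, its head over the bar's length, its long axis within 0.12 rad of square to the bar, and the orange pump still stands (angle between blue_pump's own x axis and vertical above 3.04 rad and x of blue_pump_head in the frame of dock between -0.007 and 0.004 m and y of blue_pump_head in the frame of dock between -0.21 and 0.21 m and angle between the z axis of blue_pump and the x axis of dock, either way round below 0.12 rad and linear speed of blue_pump below 0.02 m/s and angle between orange_pump's own z axis and vertical below 0.1 rad); the robot touches nothing.
It fails at once if the blue pump is lifted (or tipped another way than on to its back): its heel edge rises more than 22 mm off the pad (height (world z) of blue_pump_heel above 0.03 m).
It fails at once if the blue pump is carried: its head rises above 150 mm over the table (133 mm standing) (height (world z) of blue_pump_head above 0.15 m).
It fails at once if the orange pump is shoved more than 25 mm or tipped (distance of orange_pump from where it was at the start of the episode above 0.025 m or angle between orange_pump's own z axis and vertical above 0.3 rad).
It fails at once if another thing is moved more than 30 mm (distance of any of screw_pot, beaker, flux_bottle, tape_roll, screwdriver from where it was at the start of the episode above 0.03 m).
It also fails if it takes over 51 s, if anything falls off the work surface, if the arm or the gripper's body presses on something with over 40 N, if the wrist force passes 120 N, or if a joint passes its speed limit or range.

ROBOT

A 6-joint arm with a two-finger parallel gripper is mounted at the origin on the work surface. World frame = base frame: x ahead of the robot, y to its left, z up, the work surface at z = 0. Lengths are in m, angles in rad, forces in N, time in s.
With the tool pointing down it reaches from about 0.375 to 0.975 m from the base axis. Payload 3.8 kg.
Tool frame: the origin (TCP) lies on the centre line of the jaws, within the pads' length; the fingertips stand 14 mm ahead of it and the grasp point (between the pads) lies 5 mm behind it; z points along the fingers, y is the line along which they close (so a half turn about z gives the same grasp; the last joint's range is limited). The gripper opens to 85 mm and grips with 20 to 120 N. Pads are 22 mm wide; open, the fingers measure 114 mm over their backs; the gripper's body (76 mm by 85 mm) begins 54 mm behind the grasp point. The pads swing forward as they close: fully open they stand 13 mm farther back than shut.
Start: joints at [-1.268, 0.264, 1.604, -0, 1.274, -0.037], TCP at [0.225, -0.636, 0.223] pointing down, gripper open.
Joint ranges: [-2.63, 2.63], [-0.94, 2.18], [0.31, 2.57], [-1.31, 4.45], [0, 2.66], [-2.55, 2.55]. Speed limits (rad/s): [2.57, 2.57, 3.14, 3.14, 3.14, 3.14].

INTERFACE

Orientations are given as a rotation vector (axis times angle).
In Python, from workcell import bot, eyes, spot_in gives the robot as it stands.
- The arm moves only by the tool carry_out, never from a script. Its argument "series" is text: rows parted by semicolons, each of 4 numbers parted by spaces: the shift along the world's x, y, z in m, then the turn about the world's z in degrees. In form: tx ty tz roll; .... A call has 1 to 20 rows; each row shifts and turns the commanded pose from where the row before left it; what a row does not reach is not made up. A row lasts 1/8 s, in which the tool goes at most 62.5 mm and 10.7 degrees, less where a joint would pass 70% of its speed; a pose out of reach is approached as far as the arm can. A call is refused whole if a number of a shift passes 0.0625 or a number of a turn 10.7, either way. A call with a gripper value outside its range is refused whole. "jaw" is the gripper command: -1 is shut, 1 is fully open, values between are in proportion, set as the call begins (left out, the last holds). The fingers move at their own pace and stop on an object; "grip_force" is the grip in N (left out, the last holds). Time passes only in rows, so rows that do not move let the fingers close. It gives the time, the measured TCP pose, the force, the opening and the grip force at its end, in the units of the state.
- bot.read_state(): the state, without advancing time (a new reading comes with each control period).
- eyes.read_camera(name): name is "scene" or "top" or "wrist"; returns (picture, depth): 384x512x3 uint8, blue, green, red; 384x512 float32, m along the optical axis (not along the pixel's ray), 0 where there is no reading.
- eyes.get_calibration(name): a dict with "K" (3x3 intrinsics, pixels), "position" and "rotation" of the camera in the world; the wrist camera has in their place "T_tool_cam" (4x4, takes a point from camera to tool coordinates, whose origin is the TCP and whose axes are the flange's). Camera axes: x right, y down, z forward; pixel columns grow to the right and rows downward; lengths in m; the calibration is good to about 2 mm. The wrist camera is an equidistant fisheye: a pixel r from the principal point sees the ray r / f radians off the axis. A picture is of the moment at which its call begins: read the wrist's pose just before it. get_calibration takes no time and is no camera call.
- bot.finish_job(): hands the job in; it is judged then, once.
Trained networks look in the newest picture that a camera, given by its name, has taken for a name from the list of things; names that differ only in an ending like _2 or _b are one class to them, and where a whole thing is asked for, a point or a joint stands for the part that bears it (a point fixed in the world has none). Each returns a list of dicts, best first, with "score" (0 to 1); they miss things now and then, are a little off and sometimes report something else, mostly with a low value. They report only what shows in the picture. A call takes as long as a camera call.
- spot_in(camera, target): "rect" ([centre column, centre row, width, height] in pixels, round what is visible of it).
The state is a dict: "time": time; "q": joint angles; "joint_vel": joint speeds; "joint_torque": joint torques, N m; "tool_pos": TCP position; "tcp_rot": TCP orientation; "wrist_force": force on the tool from outside, world axes, zero at the start; "torque": the same for the moment, N m; "width": opening from 0.0 (shut) to 1.0 (fully open); "grip_force": force on a finger pad.
Only numpy, scipy, OpenCV 4.12 (cv2) and the standard library are available. Lean on these libraries where they do the work, as an engineer would, in place of code of your own. Each camera call takes 0.05 s, during which the arm holds its last target. There are 200 camera calls.

## Working session

There is one attempt and no reset: what is moved stays moved. The work goes in short steps, Python scripts to look and compute and a tool call to move; the robot and the scene stay as the last step left them, time stands still between calls to the robot, and variables do not carry over. Pictures are saved under pics/ and viewed, at most 10 in all, crops included, and the job is handed in when it is done.

Besides the shell and the picture viewer there is one more tool, called after "Call:" as name(argument=value, ...) on one line, values as JSON. carry_out: Moves the arm, as the interface text tells. Its arguments: {"type":"object","properties":{"series":{"type":"string"},"jaw":{"type":"number"},"grip_force":{"type":"number"}},"required":["series"]}

```bash
mkdir -p pics; cat > h.py <<'E'
import numpy as np, cv2
from workcell import bot, eyes, spot_in
def cloud(n):
    im,d=eyes.read_camera(n); c=eyes.get_calibration(n); K=np.array(c["K"])
    v,u=np.mgrid[0:384,0:512]
    p=np.dstack([(u-K[0,2])/K[0,0]*d,(v-K[1,2])/K[1,1]*d,d])
    R=np.array(c["rotation"]); R=R if R.shape==(3,3) else cv2.Rodrigues(R)[0]
    w=p@R.T+np.array(c["position"]); w[d==0]=np.nan
    return im,w
E
python3 - <<'E'
from h import *
for n in("top","scene"):
    im,w=cloud(n); cv2.imwrite(f"pics/{n}0.png",im); np.save(f"{n}0.npy",w); print(n,eyes.get_calibration(n)["position"])
    for t in("blue_pump","orange_pump","screw_pot","beaker","flux_bottle","tape_roll","screwdriver"):
        for r in spot_in(n,t)[:2]:
            c,q,a,b=r["rect"]; print(t,round(r["score"],2),np.round(r["rect"]),np.round(w[int(q),int(c)],3))
print(bot.read_state())
E
```

```text
top [ 0.40335197 -0.00208022  1.12892319]
blue_pump 0.8 [225. 214.  31.  23.] [0.516 0.073 0.132]
orange_pump 0.66 [307. 238.  35.  24.] [ 0.451 -0.133  0.136]
screw_pot 0.39 [278. 168.   9.  17.] [ 0.666 -0.072  0.015]
beaker 0.67 [ 87. 162.  42.  30.] [0.694 0.497 0.008]
flux_bottle 0.58 [396. 187.  20.  20.] [ 0.589 -0.392  0.077]
tape_roll 0.54 [400. 229.  25.  27.] [ 0.482 -0.422  0.002]
screwdriver 0.95 [111. 234.  12.  67.] [0.479 0.407 0.027]
scene [1.24667809 0.01664053 0.83884823]
blue_pump 0.98 [284. 182.  24.  44.] [0.545 0.08  0.093]
orange_pump 0.94 [208. 162.  30.  41.] [ 0.475 -0.144  0.098]
orange_pump 0.31 [121. 183.  21.  18.] [ 0.482 -0.432 -0.001]
screw_pot 0.72 [230. 226.   9.  14.] [ 0.652 -0.068  0.015]
beaker 0.71 [211. 162.  28.  39.] [ 0.478 -0.137  0.102]
beaker 0.67 [437. 228.  45.  43.] [0.661 0.501 0.043]
flux_bottle 0.64 [118. 202.  18.  28.] [ 0.608 -0.39   0.056]
tape_roll 0.75 [122. 182.  22.  22.] [ 0.479 -0.43   0.   ]
tape_roll 0.7 [234. 214. 191. 117.] [ 0.604 -0.06   0.009]
screwdriver 0.74 [387. 188.  24.  50.] [nan nan nan]
screwdriver 0.28 [117. 201.  22.  31.] [ 0.606 -0.391  0.063]
{'time': 0.8, 'q': array([-1.26788787e+00,  2.63817371e-01,  1.60396914e+00, -1.87289944e-05,
        1.27372408e+00, -3.68777243e-02]), 'joint_vel': array([ 1.76378514e-05, -5.30793095e-04, -6.18092761e-04,  5.14840303e-04,
       -1.02902707e-03,  2.11115675e-03]), 'joint_torque': array([ 2.30237412e-03, -5.14973009e+01, -3.67697704e+01, -3.16430692e-05,
        5.62973964e-04, -3.31680496e-06]), 'tool_pos': array([ 0.22497547, -0.63640948,  0.22345215]), 'tcp_rot': array([ 3.09627870e+00,  5.31165337e-01, -1.07861496e-05]), 'wrist_force': array([ 0.1490117 , -0.00430333, -0.62993726]), 'torque': array([ 0.08104023, -0.00419891, -0.01906319]), 'grip_force': 0.0, 'width': 0.9993830661142862}
```

View pics/top0.png

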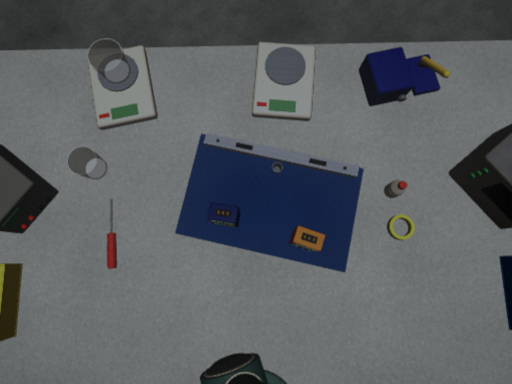

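View pics/scene0.png

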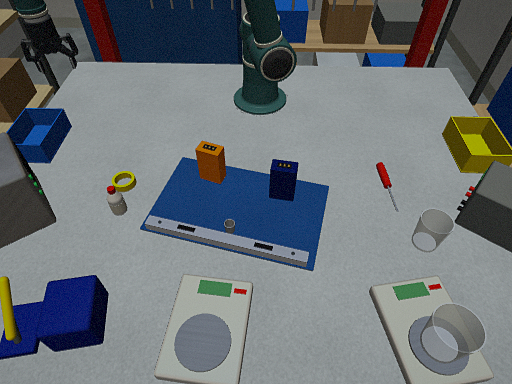

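The top view shows the bar along the pad's far edge (205,140)–(360,170), the blue pump at (225,214) with its screen toward the robot, the orange pump at (308,238), and the pot at (278,168). Next I measure the geometry.

```bash
cat >> h.py <<'E'
def dock(im,w):
    # front edge of bar: bar top is bright grey, pad is blue; fit a line to blue-pad -> grey transition
    hsv=cv2.cvtColor(im,cv2.COLOR_BGR2HSV); x,y,z=np.moveaxis(w,2,0)
    m=(abs(z-.034)<.015)&(hsv[...,1]<90)&(x>.6)&(x<.82)&(y>-.33)&(y<.25)
    return m
def rect(pts):
    r=cv2.minAreaRect(pts[:,:2].astype(np.float32)); return r, cv2.boxPoints(r)
E
python3 - <<'E'
from h import *
im=cv2.imread("pics/top0.png"); w=np.load("top0.npy"); x,y,z=np.moveaxis(w,2,0)
hsv=cv2.cvtColor(im,cv2.COLOR_BGR2HSV)
for nm,(c,r) in dict(blue=(225,214),orange=(307,238)).items():
    m=np.zeros(z.shape,bool); m[r-25:r+25,c-30:c+30]=1; m&=(z>.115)
    p=w[m]; R,b=rect(p); print(nm,m.sum(),np.round(R,3) if 0 else R,np.round(b,3).tolist(),np.median(p[:,2]))
c=eyes.get_calibration("top");K=np.array(c["K"]);print(K[0,0])
# pad (blue, low) corners via rays to z=.008; bar by gray mask
pm=((hsv[...,0]>100)&(hsv[...,0]<130)&(hsv[...,1]>120)).astype(np.uint8)
pm[:,:170]=0;pm[:,370:]=0;pm[:125]=0;pm[280:]=0
ct=max(cv2.findContours(pm,cv2.RETR_EXTERNAL,2)[0],key=cv2.contourArea)
B=cv2.boxPoints(cv2.minAreaRect(ct)); print("pad px",B.tolist())
Rm=np.array(c["rotation"]); P=np.array(c["position"])
def ray(u,v,h):
    d=Rm@np.array([(u-K[0,2])/K[0,0],(v-K[1,2])/K[1,1],1]); return P+d*(h-P[2])/d[2]
for b in B: print(np.round(ray(*b,.008),4))
# front transition of bar per column
e=[]
for u in range(212,356,4):
    col=hsv[130:190,u,1].astype(float); k=np.where((col[:-1]<110)&(col[1:]>=110))[0]
    if len(k): k=k[-1]; v=130+k+(110-col[k])/(col[k+1]-col[k]); e.append((u,v))
e=np.array(e); 
q=np.array([ray(u,v,.034) for u,v in e])
l=np.polyfit(q[:,1],q[:,0],1)
for _ in range(4):
    g=abs(q[:,0]-np.polyval(l,q[:,1]))<.006; l=np.polyfit(q[g,1],q[g,0],1)
print("front top edge x=a*y+b",l,g.sum(),len(g),"yaw",np.arctan(-l[0])); 
for uv in((205,140),(360,172),(278,168),(106,70)): print(np.round(ray(*uv,.034),4))
cv2.imwrite("pics/crop.png",cv2.resize(im[125:280,170:370],None,fx=4,fy=3.8,interpolation=cv2.INTER_CUBIC)[:600])
E
```

```text
blue 527 ((0.5202196836471558, 0.0788656622171402), (0.07553459703922272, 0.046616312116384506), 81.14901733398438) [[0.4909999966621399, 0.04500000178813934], [0.5370000004768372, 0.03799999877810478], [0.5490000247955322, 0.11299999803304672], [0.503000020980835, 0.11999999731779099]] 0.13287956875099038
orange 547 ((0.4514406621456146, -0.14140638709068298), (0.07518158853054047, 0.04695110768079758), 69.614990234375) [[0.41600000858306885, -0.1679999977350235], [0.46000000834465027, -0.1850000023841858], [0.4869999885559082, -0.11400000005960464], [0.4429999887943268, -0.09799999743700027]] 0.13308101292622176
385.8294387145231
pad px [[175.38558959960938, 232.68814086914062], [198.48568725585938, 131.62530517578125], [367.0504455566406, 170.15438842773438], [343.9503479003906, 271.21722412109375]]Traceback (most recent call last):
  File "<stdin>", line 16, in <module>
  File "<stdin>", line 15, in ray
IndexError: invalid index to scalar variable.
```

```bash
cat >> h.py <<'E'
def ray(u,v,h,n="top"):
    c=eyes.get_calibration(n);K=np.array(c["K"]);R=cv2.Rodrigues(np.array(c["rotation"]))[0] if np.size(c["rotation"])==3 else np.array(c["rotation"])
    P=np.array(c["position"]); d=R@np.array([(u-K[0,2])/K[0,0],(v-K[1,2])/K[1,1],1]); return P+d*(h-P[2])/d[2]
E
python3 - <<'E'
from h import *
print(eyes.get_calibration("top")["rotation"])
im=cv2.imread("pics/top0.png"); hsv=cv2.cvtColor(im,cv2.COLOR_BGR2HSV)
B=[[175.4,232.7],[198.5,131.6],[367,170.2],[344,271.2]]
for b in B: print(np.round(ray(*b,.008),4))
e=[]
for u in range(212,356,3):
    col=hsv[130:190,u,1].astype(float); k=np.where((col[:-1]<130)&(col[1:]>=130))[0]
    if len(k): k=k[-1]; e.append((u,130+k+(130-col[k])/(col[k+1]-col[k])))
e=np.array(e); q=np.array([ray(u,v,.034) for u,v in e])
l=np.polyfit(q[:,1],q[:,0],1)
for t in(.02,.01,.006,.004):
    g=abs(q[:,0]-np.polyval(l,q[:,1]))<t; l=np.polyfit(q[g,1],q[g,0],1)
print("front top edge x=a*y+b",l,g.sum(),len(g),"yaw deg",np.degrees(np.arctan(-l[0])))
for uv in((205,137),(362,172),(278,166)): print(np.round(ray(*uv,.034),4))
cv2.imwrite("pics/crop.png",cv2.resize(im[125:280,170:370],None,fx=3.8,fy=3.8,interpolation=cv2.INTER_CUBIC))
E
```

```text
[-2.10267825  2.13780164 -0.18499672]
[0.4782 0.2266 0.008 ]
[0.7829 0.1624 0.008 ]
[ 0.6535 -0.3394  0.008 ]
[ 0.362  -0.2538  0.008 ]
front top edge x=a*y+b [0.2434618  0.69730435] 44 48 yaw deg -13.683129199982924
[0.757  0.1392 0.034 ]
[ 0.6426 -0.3168  0.034 ]
[ 0.6649 -0.0742  0.034 ]
```

View pics/crop.png

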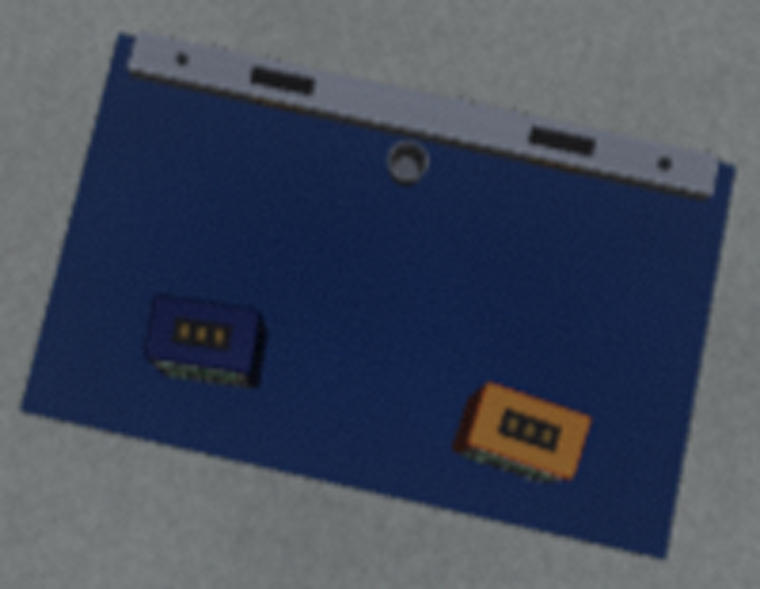

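The crop shows the blue pump roughly square to the bar: its yaw is -8.9° and the bar normal's is -13.7°. The pot sits well to the side of the lane. I'll move behind the pump with the jaws part open.

Call:
carry_out(series="0.0145 0.0453 0 -1.8;0.0145 0.0453 0 -1.8;0.0145 0.0453 0 -1.8;0.0145 0.0453 0 -1.8;0.0145 0.0453 0 -1.8;0.0145 0.0453 0 -1.8;0.0145 0.0453 0 -1.8;0.0145 0.0453 0 -1.8;0.0145 0.0453 0 -1.8;0.0145 0.0453 0 -1.8;0.0145 0.0453 0 -1.8;0.0145 0.0453 0 -1.8;0.0145 0.0453 0 -1.8;0.0145 0.0453 0 -1.8;0.0145 0.0453 0 -1.8;0.0145 0.0453 0 -1.8;0 0 0 0;0 0 0 0", jaw=-0.1)

```text
time: 3.05
tool_pos: [0.4567, 0.0882, 0.2233]
tcp_rot: [3.131, -0.254, -0.001]
wrist_force: [0.3, -0.5, 0.3]
width: 0.449
grip_force: 0.0
```

Call:
carry_out(series="0 0 -0.034 0;0 0 -0.034 0;0 0 -0.034 0;0 0 0 0;0.01 -0.0015 0 0;0.01 -0.0015 0 0;0.006 -0.0009 0 0;0.006 -0.0009 0 0;0.006 -0.0009 0 0;0.006 -0.0009 0 0;0.006 -0.0009 0 0;0.006 -0.0009 0 0;0 0 0 0")

```text
time: 4.68
tool_pos: [0.5158, 0.0801, 0.1242]
tcp_rot: [-3.13, 0.255, -0.009]
wrist_force: [0.1, 0.1, -0.7]
width: 0.451
grip_force: 0.0
```

```bash
python3 - <<'E'
from h import *
print(bot.read_state()["wrist_force"])
im,w=cloud("scene"); cv2.imwrite("pics/s1.png",cv2.resize(im[100:300,170:370],None,fx=3,fy=3))
E
```

```text
[ 0.08332311  0.09085874 -0.70976295]
```

View pics/s1.png

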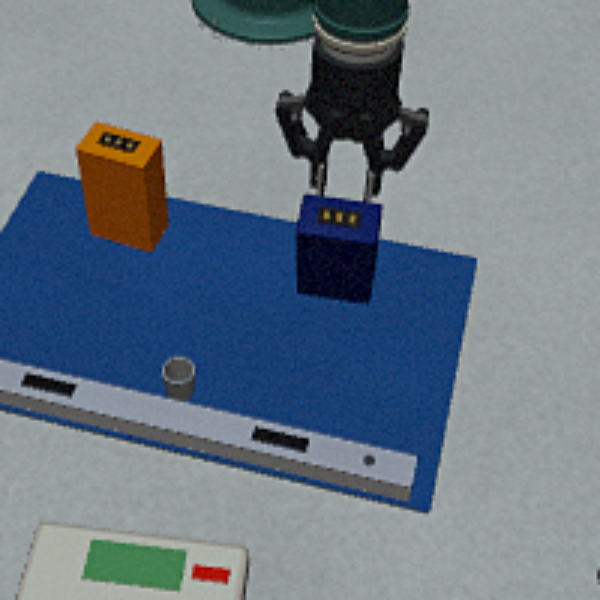

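The fingers are right behind the pump's head at (340,200). The pump looks nearly upright, so I check whether it slid or tilted.

```bash
python3 - <<'E'
from h import *
im,w=cloud("scene"); hsv=cv2.cvtColor(im,cv2.COLOR_BGR2HSV)
m=np.zeros(im.shape[:2],bool); m[160:205,268:298]=1
m&=(hsv[...,0]>100)&(hsv[...,0]<135)&(hsv[...,1]>100)
p=w[m]; p=p[~np.isnan(p[:,0])]
t=p[p[:,2]>.118]; t=t[t[:,2]<.16]; print(len(t),rect(t)[0], np.percentile(t[:,2],[5,50,95]))
for a in np.arange(.01,.14,.015):
    q=p[(p[:,2]>a)&(p[:,2]<a+.015)]
    if len(q): print(round(a,3),len(q),np.round(np.median(q,0),3),q[:,0].max().round(3))
w0=np.load("scene0.npy")
for r in (170,176,182,188,194): print(w0[r,282].round(3),w[r,282].round(3),im[r,282])
E
```

```text
352 ((0.5471751689910889, 0.07674957811832428), (0.07437848299741745, 0.04885582998394966), 82.13778686523438) [0.12117985 0.13324951 0.13961932]
0.01 91 [0.547 0.084 0.013] 0.564
0.025 61 [0.549 0.08  0.033] 0.555
0.04 60 [0.552 0.075 0.047] 0.559
0.055 74 [0.555 0.076 0.062] 0.563
0.07 65 [0.559 0.075 0.078] 0.565
0.085 73 [0.562 0.079 0.093] 0.569
0.1 72 [0.564 0.074 0.106] 0.571
0.115 92 [0.568 0.075 0.123] 0.575
0.13 276 [0.55  0.077 0.135] 0.575
[0.539 0.075 0.131] [0.547 0.074 0.139] [39 63 69]
[0.545 0.076 0.113] [0.562 0.074 0.131] [92 30  5]
[0.545 0.077 0.088] [0.567 0.075 0.112] [39 11 10]
[0.545 0.079 0.063] [0.559 0.078 0.078] [37  6  9]
[0.546 0.08  0.037] [0.552 0.08  0.045] [38 11  7]
```

It is tilting about its heel, about 0.24 rad so far, without sliding. I'll continue until it falls, then back off.

Call:
carry_out(series="0.006 -0.0009 0 0;0.006 -0.0009 0 0;0.006 -0.0009 0 0;0.006 -0.0009 0 0;0.005 -0.0008 0 0;0 0 0 0;0 0 0 0;0 0 0 0;0 0 0 0")

```text
time: 5.9
tool_pos: [0.5418, 0.0756, 0.1214]
tcp_rot: [-3.131, 0.255, 0.0]
wrist_force: [0.1, -0.0, -0.6]
width: 0.454
grip_force: 0.0
```

```bash
cat >> h.py <<'E'
def lying():
    # pump outline from the scene camera: points at its top face height
    im,w=cloud("scene"); x,y,z=np.moveaxis(w,2,0)
    hsv=cv2.cvtColor(im,cv2.COLOR_BGR2HSV)
    m=(z>.045)&(z<.062)&(x>.5)&(x<.76)&(y>-.02)&(y<.16)
    n,l,s,_=cv2.connectedComponentsWithStats(m.astype(np.uint8)); m=l==1+np.argmax(s[1:,4])
    return im,w,m
E
python3 - <<'E'
from h import *
im,w,m=lying(); R,b=rect(w[m]); print(m.sum(),R,b.round(3).tolist(),np.median(w[m][:,2]))
cv2.imwrite("pics/s2.png",cv2.resize(im[100:300,170:370],None,fx=3,fy=3))
E
```

```text
938 ((0.608103334903717, 0.06685367226600647), (0.07470780611038208, 0.12656743824481964), 80.67522430419922) [[0.5400000214576721, 0.03999999910593033], [0.6639999747276306, 0.019999999552965164], [0.6769999861717224, 0.09300000220537186], [0.5519999861717224, 0.11400000005960464]] 0.05432007347150025
```

View pics/s2.png

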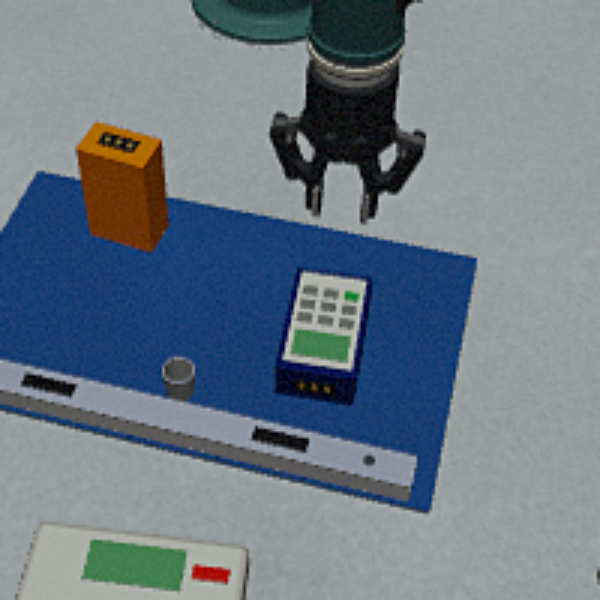

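The blue pump now lies screen up, with its head at pixel (315,385), about 39 mm from the bar and 4.4° off square. I'll back off, lower, turn square to the bar and push.

Call:
carry_out(series="-0.03 0.01 0 -4.4;0 0 -0.03 0;0 0 -0.03 0;0 0 -0.028 0;0 0 0 0;0.0117 -0.0028 0 0;0.0058 -0.0014 0 0;0.0058 -0.0014 0 0;0.0058 -0.0014 0 0;0.0058 -0.0014 0 0;0.0058 -0.0014 0 0;0.0058 -0.0014 0 0;0 0 0 0")

```text
time: 7.58
tool_pos: [0.5585, 0.0745, 0.0339]
tcp_rot: [-3.119, 0.376, 0.001]
wrist_force: [-3.5, 0.6, 2.2]
width: 0.452
grip_force: 1.7
```

```bash
python3 - <<'E'
from h import *
im,w,m=lying(); R,b=rect(w[m]); print(m.sum(),R,b.round(3).tolist(),np.median(w[m][:,2]))
cv2.imwrite("pics/s3.png",cv2.resize(im[100:300,170:370],None,fx=3,fy=3))
E
```

```text
1017 ((0.6228924989700317, 0.058006398379802704), (0.07519889622926712, 0.1421271562576294), 76.3265380859375) [[0.5450000166893005, 0.03799999877810478], [0.6830000281333923, 0.004999999888241291], [0.7009999752044678, 0.07800000160932541], [0.5630000233650208, 0.11100000143051147]] 0.05413169380191385
```

View pics/s3.png

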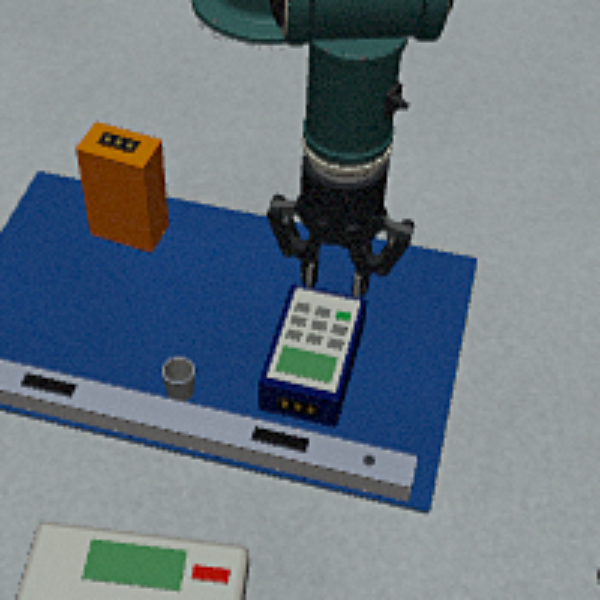

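The pump has squared up to -13.7°, and its head (300,405) has about 15 mm to go. I'll push on slowly.

Call:
carry_out(series="0.0049 -0.0012 0 0;0.0049 -0.0012 0 0;0.0029 -0.0007 0 0;0 0 0 0")

```text
time: 8.12
tool_pos: [0.5705, 0.0713, 0.0335]
tcp_rot: [3.119, -0.376, -0.003]
wrist_force: [-4.9, 1.1, 3.8]
width: 0.448
grip_force: 2.5
```

Call:
carry_out(series="0.0019 -0.0005 0 0;0 0 0 0")

```text
time: 8.38
tool_pos: [0.5722, 0.0709, 0.0335]
tcp_rot: [3.119, -0.376, -0.003]
wrist_force: [-5.2, 1.7, 4.4]
width: 0.456
grip_force: 2.8
```

Call:
carry_out(series="0.0019 -0.0005 0 0;0 0 0 0")

```text
time: 8.62
tool_pos: [0.5741, 0.0704, 0.0335]
tcp_rot: [3.119, -0.376, -0.003]
wrist_force: [-5.1, 0.3, 3.4]
width: 0.449
grip_force: 2.6
```

Call:
carry_out(series="0.0019 -0.0005 0 0;0 0 0 0")

```text
time: 8.88
tool_pos: [0.5761, 0.0699, 0.0335]
tcp_rot: [3.119, -0.376, -0.003]
wrist_force: [-4.4, 0.2, 3.4]
width: 0.449
grip_force: 2.6
```

Call:
carry_out(series="0.0019 -0.0005 0 0;0 0 0 0")

```text
time: 9.12
tool_pos: [0.5779, 0.0694, 0.0334]
tcp_rot: [3.119, -0.376, -0.003]
wrist_force: [-5.3, 0.8, 3.4]
width: 0.451
grip_force: 2.6
```

```bash
python3 - <<'E'
from h import *
im,w,m=lying(); R,b=rect(w[m]); print(m.sum(),R,b.round(3).tolist())
cv2.imwrite("pics/s4.png",cv2.resize(im[180:270,230:330],None,fx=6,fy=6,interpolation=cv2.INTER_CUBIC))
E
```

```text
1049 ((0.6442229747772217, 0.05281364917755127), (0.07485774159431458, 0.13992524147033691), 76.12724304199219) [[0.5669999718666077, 0.032999999821186066], [0.703000009059906, -0.0], [0.7210000157356262, 0.07199999690055847], [0.5849999785423279, 0.10599999874830246]]
```

View pics/s4.png

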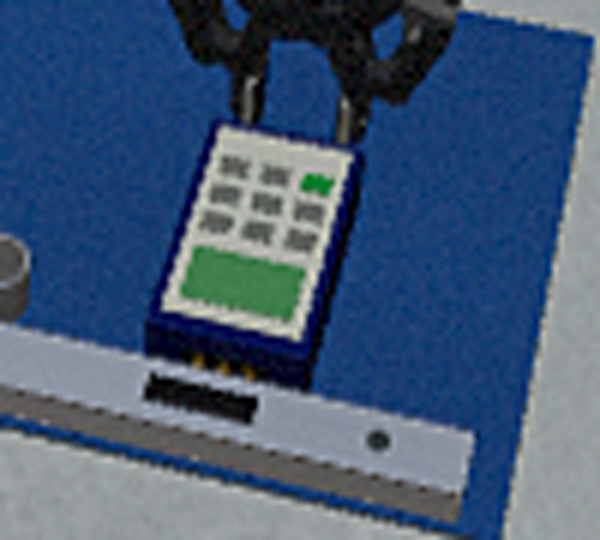

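The head is nearly at the bar (pixels (230,365)) and square. The force shows no contact yet.

Call:
carry_out(series="0.0019 -0.0005 0 0;0 0 0 0")

```text
time: 9.43
tool_pos: [0.5799, 0.0688, 0.0334]
tcp_rot: [3.119, -0.376, -0.002]
wrist_force: [-5.0, 1.2, 2.3]
width: 0.449
grip_force: 2.6
```

Call:
carry_out(series="0.0019 -0.0005 0 0;0 0 0 0")

```text
time: 9.68
tool_pos: [0.5819, 0.0684, 0.0334]
tcp_rot: [3.119, -0.376, -0.002]
wrist_force: [-5.2, 1.1, 2.9]
width: 0.449
grip_force: 2.6
```

Call:
carry_out(series="0.0015 -0.0004 0 0;0 0 0 0")

```text
time: 9.93
tool_pos: [0.5829, 0.0681, 0.0333]
tcp_rot: [3.119, -0.376, -0.004]
wrist_force: [-6.3, 2.1, 3.7]
width: 0.45
grip_force: 3.3
```

Call:
carry_out(series="0.0015 -0.0004 0 0;0 0 0 0")

```text
time: 10.18
tool_pos: [0.5829, 0.068, 0.0333]
tcp_rot: [-3.119, 0.376, 0.009]
wrist_force: [-10.2, 2.6, 8.8]
width: 0.451
grip_force: 5.5
```

Call:
carry_out(series="0.0015 -0.0004 0 0;0 0 0 0")

```text
time: 10.42
tool_pos: [0.5829, 0.0681, 0.0333]
tcp_rot: [-3.119, 0.376, 0.014]
wrist_force: [-14.7, 4.8, 12.0]
width: 0.453
grip_force: 7.7
```

The arm has stalled and the force is rising, so the head is against the bar. I'll back away and check.

Call:
carry_out(series="-0.01 0.0025 0 0;-0.03 0.0075 0 0;-0.02 0.005 0 0;0 0 0.04 0;0 0 0.04 0;0 0 0 0;0 0 0 0")

```text
time: 11.3
tool_pos: [0.5275, 0.0819, 0.1133]
tcp_rot: [-3.119, 0.376, -0.002]
wrist_force: [-0.1, -0.9, -1.0]
width: 0.448
grip_force: 0.0
```

```bash
python3 - <<'E'
from h import *
im,w,m=lying(); R,b=rect(w[m]); print(m.sum(),R,b.round(3).tolist(),np.median(w[m][:,2]))
cv2.imwrite("pics/s5.png",cv2.resize(im[140:270,170:330],None,fx=4.5,fy=4.5,interpolation=cv2.INTER_CUBIC))
E
```

```text
1028 ((0.6549356579780579, 0.050145648419857025), (0.07449998706579208, 0.12902545928955078), 76.21044921875) [[0.5830000042915344, 0.028999999165534973], [0.7089999914169312, -0.0010000000474974513], [0.7260000109672546, 0.07100000232458115], [0.6010000109672546, 0.10199999809265137]] 0.05412662745309488
```

View pics/s5.png

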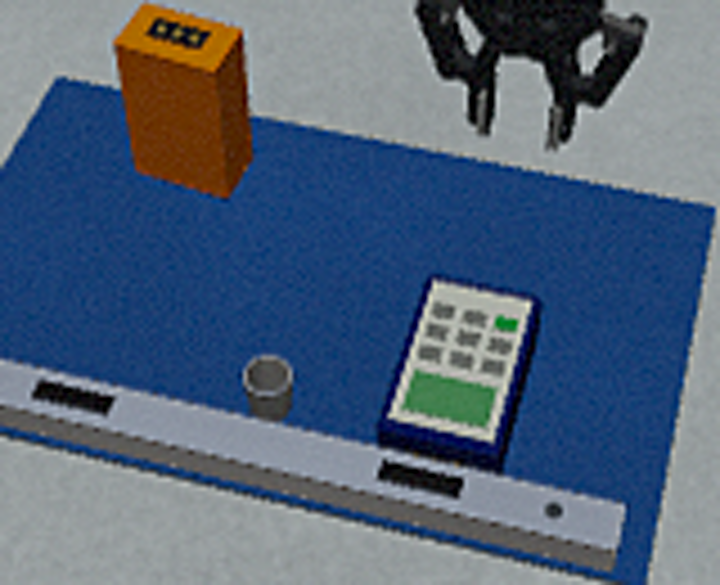

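The pump lies screen up with its head flush to the bar at (440,450). The orange pump and the pot are where they were, and the gripper is clear. Handing in.

```bash
python3 -c "from workcell import bot; print(bot.finish_job())"
```

```text
the job is handed in; nothing more can be done
None
```

The blue pump lies on its back, screen up, with its head flush and square against the docking bar; the orange pump still stands, the pot looks unmoved, nothing else was touched, and the job is handed in (no verdict came back).

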